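# Thread the clamp mast into the table easel and hold it for tightening

## Task

Press the easel's black spring plunger all the way down until it snaps in and its red tongue has cleared the bushings. Then take the mast by its yellow head out of the rack and lower it from above through the upper and then the lower brass bushing, and finish still holding it there, hanging still in the grip with about 2 cm of rod showing below the lower bushing and clear of the base, so that I can tighten the screw. Leave the brush and knife in the rack, and the bottle, jar, cup, pear and plaster block where they are.

Things in the scene. Friction and masses are not known exactly. Their poses are not given: they have to be found in the camera images.
- easel: Fixed table-easel foot. Origin: on the table under the bushings' vertical axis; z up. Pale base 15 mm thick, x -95..95, y -80..120 mm. Post 30 x 50 mm, 120 tall at x = -80, with steel arms to two brass plates 50 x 50 x 12 mm, z 55-67 (lower) and 105-117 (upper), each with a 16 mm bore flared 3 mm; thumbscrew on the upper one's +x face. Housing 44 x 44, 80 tall, at y = 85 bears the plunger
- upper_bushing (a point): Centre of the mouth (top face, z = 117 mm) of the upper bushing; axes as the easel, z up along the bore
- lower_bushing (a point): Centre of the underside (z = 55 mm) of the lower bushing; axes as the easel. 40 mm above the top of the base
- plunger (a joint): Plunger travel, m: 0 = up, 0.014 = at its stop (down). Starts up. Over-centre spring: resists with about 7 N at first, less as it goes, snaps over past 0.009 and then stays down by itself. 0.0125 or more counts as down. A link draws the red tongue back by 2.4 times this travel
- plunger_top (a point): Centre of the flat top of the black plunger head (30 mm across, 10 mm thick), 85 mm from the bushing axis along the easel's +y; 106 mm above the table when up, 92 mm when down
- tongue_tip (a point): Centre line of the front end (top face) of the red locking tongue, 24 mm wide and 6 mm thick, at 77 mm height between the two bushings. At y = -12 mm in the easel's frame it blocks the bore; with the plunger down it stands at y = +21 mm and the bore is free
- mast: Mast: bright steel rod, 12 mm diameter, 140 mm long, under a yellow head; about 180 g, loose, upright in one of the rack's three holes. Origin: centre of the rod's lower end; z up along the rod. The lowest 5 mm taper to 7 mm. Head 22 (x) by 50 (y) by 36 mm (z 140 to 176): grip it across its x, the 22 mm
- mast_tip (a point): Lower end of the rod, on its axis; axes as the mast
- mast_head (a point): Centre of the yellow head, 158 mm above the lower end
- rack: Dark wooden rack block, fixed, 75 mm (x) by 220 mm (y) by 55 mm high; origin: centre of its underside. Three holes 13.5 mm in diameter and 40 mm deep (floor at z = 15 mm) at y = -70, 0 and +70 mm; they hold the mast, a brush and a palette knife. The mast's yaw is within 0.2 rad of the rack's
- brush: Red-handled paint brush, 115 mm long (top at 130 mm), upright in a rack hole, loose; origin at its lower end. Leave alone
- knife: Palette knife, 115 mm long (top at 130 mm) with a wooden 12 mm handle, upright in a rack hole, blade up, loose; origin at its lower end. Leave alone
- oil_bottle: Amber bottle, 56 mm across, 140 mm tall, loose, beyond the work; origin under its centre. Leave alone
- jar: Clear jar with blue lid, 66 mm across, 80 mm tall, loose; origin under its centre. Leave alone
- steel_cup: Steel cup, 76 mm across, 85 mm tall, loose; origin under its centre. Leave alone
- pear: Green pear, 66 mm across, 80 mm tall, loose; origin under its centre. Leave alone
- block: White plaster block 60 x 40 x 25 mm, loose, lying beyond the work on the right; origin under its centre. Leave alone
Things that resemble listed ones, but are neither listed nor needed, are in the scene too. Leave any turquoise look-alike of the mast alone.

How it is judged:
On the way, in this order (a step that is already met when the one before it is completed fails the run):
1. the plunger is pressed down to its stop (value of joint plunger above 0.0125 m), for 0.2 s.
2. the rod has passed down through the upper bushing (z of mast_tip in the frame of upper_bushing below -0.012 m and horizontal distance between mast_tip and upper_bushing below 0.006 m), for 0.1 s.
At the end, for the whole second after the job is handed in: The rod's lower end is 8 to 33 mm below the underside of the lower bushing (base 40 mm below it) and within 5 mm of the bore axis; the mast is within 0.1 rad of upright, slower than 15 mm/s, gripped with more than 3 N; the plunger is still down (0.0125 m or more) (z of mast_tip in the frame of lower_bushing between -0.033 and -0.008 m and horizontal distance between mast_tip and lower_bushing below 0.005 m and angle between the z axis of mast and the z axis of easel, either way round below 0.1 rad and contact force between the fingers and mast above 3 N and linear speed of mast below 0.015 m/s and value of joint plunger above 0.0125 m); the arm keeps its last pose, push and grip.
It fails at once if the brush or knife is lifted out of or shaken about in the rack (distance of any of brush, knife from where it was at the start of the episode above 0.02 m).
It fails at once if a bystander is pushed away or tipped over (distance of any of oil_bottle, jar, steel_cup, pear, block from where it was at the start of the episode above 0.03 m or angle between any of oil_bottle, jar, steel_cup, pear's own z axis and vertical above 0.6 rad).
It also fails if it takes over 58 s, if anything falls off the work surface, if the arm or the gripper's body presses on something with over 40 N, if the wrist force passes 120 N, or if a joint passes its speed limit or range.

## Robot

A 6-joint arm with a two-finger parallel gripper is mounted at the origin on the work surface. World frame = base frame: x ahead of the robot, y to its left, z up, the work surface at z = 0. Lengths are in m, angles in rad, forces in N, time in s.
With the tool pointing down it reaches from about 0.35 to 0.775 m from the base axis. Payload 5.5 kg.
Tool frame: the origin (TCP) lies between the finger pads; the fingertips stand 8 mm ahead of it and the grasp point (between the pads) lies 11 mm behind it; z points along the fingers, y is the line along which they close (so a half turn about z gives the same grasp; the last joint's range is limited). The gripper opens to 85 mm and grips with 20 to 120 N. Pads are 22 mm wide; open, the fingers measure 114 mm over their backs; the gripper's body (76 mm by 85 mm) begins 54 mm behind the grasp point. The pads swing forward as they close: fully open they stand 13 mm farther back than shut.
Start: joints at [-1.449, 0.313, 0.046, 1.304, 0, 1.431], TCP at [0.149, -0.555, 0.239] pointing down, gripper open.
Joint ranges: [-2.76, 2.76], [-0.86, 1.69], [-1.03, 1.26], [-2.2, 2.34], [-1.47, 1.5], [-3.14, 3.14]. Speed limits (rad/s): [2.57, 2.57, 3.14, 3.14, 3.14, 3.14].

## Interface

Orientations are given as a unit quaternion [w, x, y, z].
In Python, from workcell import status, vision, job gives the robot as it stands. The module is installed in compiled form; this text tells all that it offers.
- The arm moves only by the tool apply_moves, never from a script. Its argument "moves" is one flat list of numbers, 6 for each row, row after row: the shift along the world's x, y, z in units of 25 mm (1.0 is 25 mm), then the turn, a rotation vector about the world's x, y, z in rad. In form: [x, y, z, rx, ry, rz, x, y, z, rx, ry, rz, ...]. A call has 1 to 20 rows; each row is the pose to reach, as a shift and turn from the pose commanded when the call began; what a row does not reach only later rows make up. A row lasts 1/12 s, in which the tool goes at most 41.7 mm and 7.16 degrees, less where a joint would pass 70% of its speed; a pose out of reach is approached as far as the arm can. A call with a gripper value outside its range is refused whole. "claw" is the opening in per cent of the stroke, from 0 (shut) to 100 (fully open), set as the call begins (left out, the last holds). The fingers move at their own pace and stop on an object; "newtons" is the grip in N (left out, the last holds). Time passes only in rows, so rows that repeat a pose let the fingers close. It gives the time, the measured TCP pose, the force, the opening and the grip force at its end, in the units of the state.
- status.get_state(): the state, without advancing time (a new reading comes with each control period).
- vision.read_camera(name): name is "scene" or "top" or "wrist"; returns a dict with "image" (480x640x3 uint8, blue, green, red), "camera_matrix" (3x3 intrinsics, pixels), "camera_from_world" (4x4, takes a point from world to camera coordinates). Camera axes: x right, y down, z forward; pixel columns grow to the right and rows downward; lengths in m; the calibration is good to about 2 mm. A picture is of the moment at which its call begins. There is no depth.
- job.hand_in(): hands the job in; it is judged then, once.
The state is a dict: "clock": time; "joint_pos": joint angles; "qvel": joint speeds; "tau": joint torques, N m; "tcp_pos": TCP position; "orientation": TCP orientation; "wrist_force": force on the tool from outside, world axes, zero at the start; "ft_torque": the same for the moment, N m; "finger_gap": finger opening in m; "grip_force": force on a finger pad.
Only numpy, scipy, OpenCV 4.12 (cv2) and the standard library are available. Lean on these libraries where they do the work, as an engineer would, in place of code of your own. Each camera call takes 0.05 s, during which the arm holds its last target. There are 200 camera calls.

## Working session

There is one attempt and no reset: what is moved stays moved. The work goes in short steps, Python scripts to look and compute and a tool call to move; the robot and the scene stay as the last step left them, time stands still between calls to the robot, and variables do not carry over. Pictures are saved under pics/ and viewed, at most 10 in all, crops included, and the job is handed in when it is done.

Besides the shell and the picture viewer there is one more tool, called after "Request:" as name(argument=value, ...) on one line, values as JSON. apply_moves: Moves the arm, as the interface text tells. Its arguments: {"type":"object","properties":{"moves":{"type":"array","items":{"type":"number"}},"claw":{"type":"number"},"newtons":{"type":"number"}},"required":["moves"]}

```bash
mkdir -p pics
cat > h.py <<'E'
from workcell import status, vision, job
import numpy as np, cv2, pickle
def snap(n,f):
    c=vision.read_camera(n); cv2.imwrite(f'pics/{f}.png',c['image']); pickle.dump(c,open(f'pics/{f}.pkl','wb')); return c
def load(f): return pickle.load(open(f'pics/{f}.pkl','rb'))
def ray(c,p):
    T=c['camera_from_world'];R=T[:3,:3];o=-R.T@T[:3,3]
    d=R.T@np.linalg.solve(c['camera_matrix'],[p[0],p[1],1.]); return o,d/np.linalg.norm(d)
def atz(c,p,z):
    o,d=ray(c,p); return o+d*(z-o[2])/d[2]
def tri(*cp):
    A=np.zeros((3,3));b=np.zeros(3);rs=[ray(c,p) for c,p in cp]
    for o,d in rs:
        M=np.eye(3)-np.outer(d,d);A+=M;b+=M@o
    x=np.linalg.solve(A,b); return x,[float(np.linalg.norm((np.eye(3)-np.outer(d,d))@(x-o))) for o,d in rs]
def proj(c,X):
    X=np.atleast_2d(X);T=c['camera_from_world'];q=(X@T[:3,:3].T+T[:3,3])@c['camera_matrix'].T
    return q[:,:2]/q[:,2:]
E
python3 - <<'E'
from h import *
a=snap('scene','s0');b=snap('top','t0');w=snap('wrist','w0')
for c in(a,b,w): print(np.round(-c['camera_from_world'][:3,:3].T@c['camera_from_world'][:3,3],3),c['camera_matrix'][0,0])
print(status.get_state())
E
```

```text
[1.361 0.664 0.842] 579.7115674152204
[ 0.471 -0.028  1.279] 523.7867890114012
[ 0.222 -0.536  0.372] 426.70940484115107
{'clock': 0.15, 'joint_pos': array([-1.44859645e+00,  3.13816680e-01,  4.52769538e-02,  1.30360143e+00,
       -1.16979516e-05,  1.43119357e+00]), 'qvel': array([-0.00165076, -0.00154157,  0.00346723,  0.0003849 ,  0.00017365,
       -0.00037752]), 'tau': array([ 2.42010254e-03, -4.81063986e+01,  2.98816377e+01,  1.38517420e-02,
       -1.00667046e-04, -3.54265550e-07]), 'tcp_pos': array([ 0.14876493, -0.55505512,  0.23863523]), 'orientation': array([-6.72441735e-04,  9.91444425e-01,  1.30527777e-01,  2.16070310e-09]), 'wrist_force': array([-0.12657372, -0.54123013, -0.43460305]), 'ft_torque': array([ 0.01770024, -0.0066428 ,  0.01280177]), 'grip_force': 0.0, 'finger_gap': 0.08561127110740532}
```

View pics/s0.png

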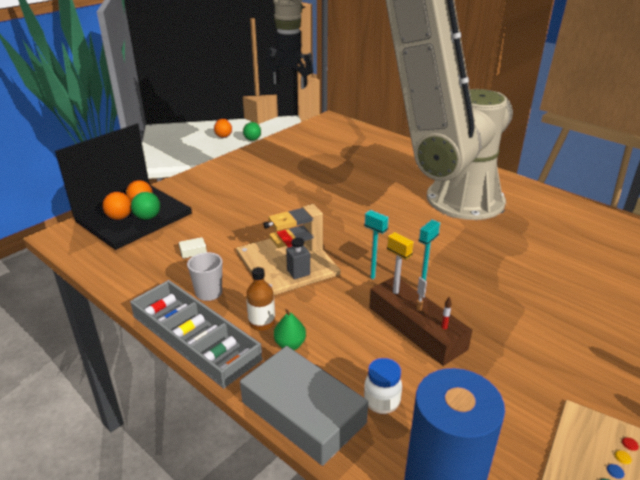

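View pics/t0.png

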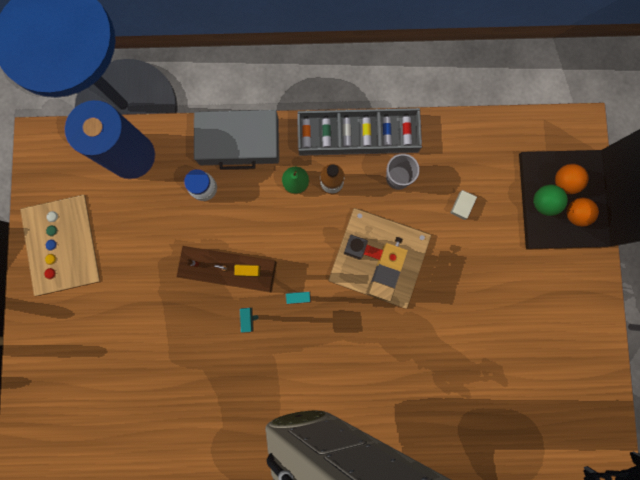

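The scene view shows the yellow mast head at (400,243), turquoise look-alikes at (376,220) and (429,232), and the easel at (290,255). In the top view these are yellow (246,270), turquoise (298,298) and (246,320), plunger (355,246) and upper plate (394,256). I choose the yellow one, and check it in crops.

Run:
```python
from h import *
a=load('s0')['image'];b=load('t0')['image']
f=lambda im,x,y:cv2.resize(im[y:y+75,x:x+100],(400,300),interpolation=cv2.INTER_CUBIC)
cv2.imwrite('pics/c0.png',np.vstack([np.hstack([f(b,335,205),f(b,190,240)]),np.hstack([f(a,240,205),f(a,360,210)])]))
```

```text
(no output)
```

View pics/c0.png

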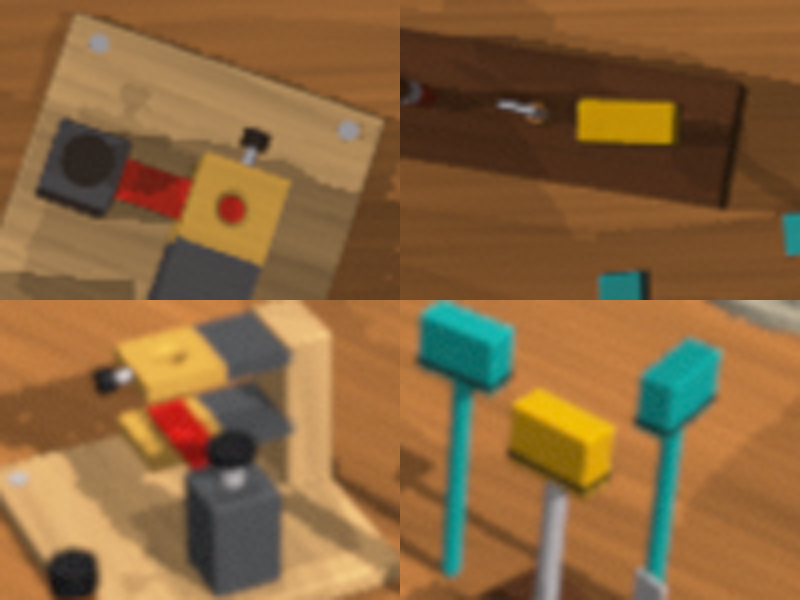

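The crops confirm it: the head on the steel rod is yellow and stands in the rack's end hole, and the turquoise ones stand outside the rack. Plunger at top px (357.5,245) and scene px (298,241), bore at (392.8,257.3) and (283,218.8).

Run:
```python
from h import *
a=load('s0');b=load('t0')
for n,p,q,z in [('plunger',(357.5,245),(298,240.7),.106),('bore',(392.75,257.25),(283,218.75),.117),('head',(246.6,270.4),(400.5,240),.191)]:
    print(n,tri((b,p),(a,q)),atz(b,p,z),atz(a,q,z))
P=atz(b,(357.5,245),.106);B=atz(b,(392.75,257.25),.117);v=(P-B)[:2]
print('dist',np.linalg.norm(v),'easel yaw',np.arctan2(-v[0],v[1]))
k=lambda x,y,ox,oy:(x/4+ox,y/4+oy)
H=[atz(b,k(x,y,190,240),.191) for x,y in[(177,99),(277,101),(275,145),(177,142)]]
print(np.round(H,4)); R=[atz(b,p,.055)for p in[(182,247),(276,259.5),(272,291.5),(178,275)]]
print('rack',np.round(R,4))
for i in range(4):
  for n,Q in(('H',H),('R',R)):
    d=Q[(i+1)%4]-Q[i]; print(n,round(np.hypot(*d[:2]),4),round(np.arctan2(d[1],d[0]),3))
w=load('w0');print(np.round(w['camera_from_world'],3),proj(w,[P,B]))
```

```text
plunger (array([ 0.58838961, -0.10280268,  0.10280875]), [0.00045198264620860206, 0.0004519826462086631]) [ 0.58836517 -0.10294421  0.106     ] [ 0.59149159 -0.09909561  0.106     ]
bore (array([ 0.5581169 , -0.18002239,  0.11493894]), [0.00012944070005402395, 0.00012944070005392627]) [ 0.55787649 -0.17965444  0.117     ] [ 0.56045789 -0.17774578  0.117     ]
head (array([0.53333024, 0.13499483, 0.18526166]), [0.00024506346480755546, 0.00024506346480759883]) [0.53285998 0.13433987 0.191     ] [0.54073663 0.13944386 0.191     ]
dist 0.0825470658734861 easel yaw -0.3783084805345256
[[0.5453 0.1599 0.191 ]
 [0.5429 0.108  0.191 ]
 [0.5201 0.1093 0.191 ]
 [0.523  0.16   0.191 ]]
rack [[0.5995 0.3059 0.055 ]
 [0.5643 0.0856 0.055 ]
 [0.4901 0.096  0.055 ]
 [0.5341 0.3147 0.055 ]]
H 0.052 -1.617
R 0.223 -1.729
H 0.0228 3.086
R 0.0749 3.003
H 0.0508 1.514
R 0.2231 1.373
H 0.0223 -0.004
R 0.066 -0.134
[[ 0.26  -0.966 -0.001 -0.575]
 [-0.922 -0.248  0.297 -0.039]
 [-0.287 -0.076 -0.955  0.378]
 [ 0.     0.     0.     1.   ]] [[ -873.70805869 -1683.90743058]
 [ -598.19397864 -1438.88530852]]
```

Request:
apply_moves(moves=[4, 4, 0, 0, 0, 0.25, 8.8, 9, -1, 0, 0, 0.6, 13, 13.5, -2, 0, 0, 0.9, 17.6, 18.1, -2.8, 0, 0, 1.26, 17.6, 18.1, -2.8, 0, 0, 1.26, 17.6, 18.1, -2.8, 0, 0, 1.26, 17.6, 18.1, -2.8, 0, 0, 1.26, 17.6, 18.1, -2.8, 0, 0, 1.26, 17.6, 18.1, -2.8, 0, 0, 1.26, 17.6, 18.1, -2.8, 0, 0, 1.26, 17.6, 18.1, -2.8, 0, 0, 1.26, 17.6, 18.1, -2.8, 0, 0, 1.26, 17.6, 18.1, -2.8, 0, 0, 1.26, 17.6, 18.1, -2.8, 0, 0, 1.26, 17.6, 18.1, -2.8, 0, 0, 1.26, 17.6, 18.1, -2.8, 0, 0, 1.26, 17.6, 18.1, -2.8, 0, 0, 1.26, 17.6, 18.1, -2.8, 0, 0, 1.26], claw=0, newtons=40)

```text
clock: 1.65
tcp_pos: [0.5884, -0.1025, 0.1686]
orientation: [-0.001, 0.724, 0.69, -0.001]
wrist_force: [0.6, 0.3, 0.5]
finger_gap: -0.0
grip_force: 0.0
```

Run:
```python
from h import *
w=snap('wrist','w1');s=status.get_state();print({k:np.round(s[k],4) for k in('clock','joint_pos','tcp_pos','orientation','wrist_force','finger_gap')})
print(proj(w,[[.5885,-.1025,.106],[.559,-.179,.117],s['tcp_pos']]))
```

```text
{'clock': np.float64(1.7), 'joint_pos': array([-3.0800e-01,  3.8450e-01, -2.5400e-02,  1.1622e+00, -5.0000e-04,
        1.3118e+00]), 'tcp_pos': array([ 0.5881, -0.1033,  0.169 ]), 'orientation': array([-4.000e-04,  7.242e-01,  6.896e-01, -5.000e-04]), 'wrist_force': array([0.2941, 0.0845, 0.4132]), 'finger_gap': np.float64(0.0001)}
[[314.42554197 270.05713761]
 [264.71586852 417.10869706]
 [312.76515719 336.18743084]]
```

View pics/w1.png

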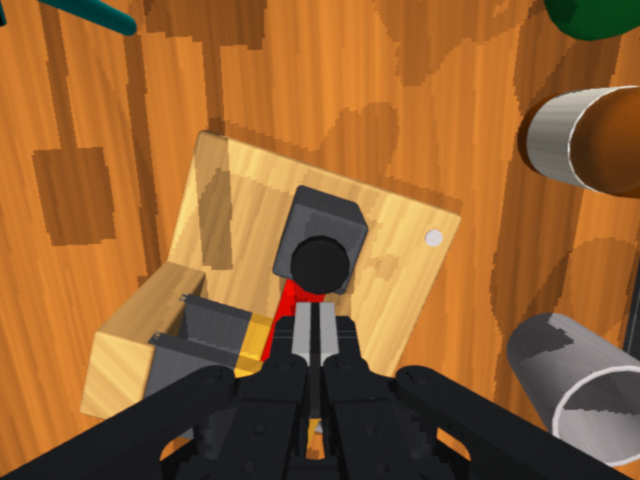

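The wrist view shows the plunger top at (320,264) against a predicted (314,270), so I shift about 3 mm in +x and 4 mm in +y, then press.

Request:
apply_moves(moves=[0.12, 0.14, -0.8, 0, 0, 0, 0.12, 0.14, -1.6, 0, 0, 0, 0.12, 0.14, -1.9, 0, 0, 0, 0.12, 0.14, -2.1, 0, 0, 0, 0.12, 0.14, -2.3, 0, 0, 0, 0.12, 0.14, -2.45, 0, 0, 0, 0.12, 0.14, -2.6, 0, 0, 0, 0.12, 0.14, -2.7, 0, 0, 0, 0.12, 0.14, -2.75, 0, 0, 0, 0.12, 0.14, -2.8, 0, 0, 0, 0.12, 0.14, -2.8, 0, 0, 0])

```text
clock: 2.62
tcp_pos: [0.5922, -0.0997, 0.1001]
orientation: [0.001, 0.724, 0.69, 0.0]
wrist_force: [-1.3, -0.4, 3.7]
finger_gap: 0.0
grip_force: 1.7
```

Run:
```python
from h import *
w=load('w1');print(atz(w,(320,264),.106))
s=status.get_state();print(s['tcp_pos'],s['wrist_force'])
```

```text
[ 0.59137466 -0.09945898  0.106     ]
[ 0.59218366 -0.09973613  0.10005521] [-1.33261444 -0.43632241  3.7243886 ]
```

Request:
apply_moves(moves=[0, 0, -0.06, 0, 0, 0, 0, 0, -0.12, 0, 0, 0, 0, 0, -0.16, 0, 0, 0, 0, 0, -0.16, 0, 0, 0, 0, 0, -0.16, 0, 0, 0, 0, 0, -0.16, 0, 0, 0])

```text
clock: 3.12
tcp_pos: [0.5924, -0.0997, 0.0998]
orientation: [0.002, 0.724, 0.69, 0.001]
wrist_force: [-9.0, 1.7, 24.6]
finger_gap: 0.0
grip_force: 12.7
```

Request:
apply_moves(moves=[0, 0, 1, 0, 0, 0, 0, 0, 2.6, 0, 0, 0, 0, 0, 4.2, 0, 0, 0, -0.4, 1.4, 5.6, 0, 0, 0, -0.8, 2.8, 6.2, 0, 0, 0, -1.2, 4.3, 6.2, 0, 0, 0, -1.5, 5.8, 6.2, 0, 0, 0, -1.9, 7.3, 6.2, 0, 0, 0, -2.2, 8.6, 6.2, 0, 0, 0, -2.34, 9.34, 6.2, 0, 0, 0, -2.34, 9.34, 6.2, 0, 0, 0, -2.34, 9.34, 6.2, 0, 0, 0, -2.34, 9.34, 6.2, 0, 0, 0], claw=100)

```text
clock: 4.2
tcp_pos: [0.5336, 0.1338, 0.2503]
orientation: [0.0, 0.724, 0.69, 0.0]
wrist_force: [-0.1, -0.6, -0.3]
finger_gap: 0.0853
grip_force: 0.0
```

Run:
```python
from h import *
w=snap('wrist','w2');t=snap('top','t2');a=snap('scene','s2');s=status.get_state();print(s['clock'],s['tcp_pos'],s['orientation'],s['wrist_force'])
print(proj(w,[[.533,.1345,.191],s['tcp_pos']]))
f=lambda im,x,y:cv2.resize(im[y:y+75,x:x+100],(400,300),interpolation=cv2.INTER_CUBIC)
W=cv2.resize(w['image'],(800,600))[:,:]
cv2.imwrite('pics/c2.png',np.vstack([np.hstack([f(t['image'],335,205),f(a['image'],240,205)]),np.hstack([cv2.resize(w['image'],(400,300)),cv2.resize(w['image'][240:480,160:480],(400,300))])]))
```

```text
4.35 [0.53369495 0.13292256 0.25020284] [ 6.32469122e-05  7.24834638e-01  6.88922885e-01 -5.17353092e-05] [-0.00034639 -0.0229661   0.22508355]
[[312.7433128  271.00212266]
 [314.193671   335.45891546]]
```

View pics/c2.png

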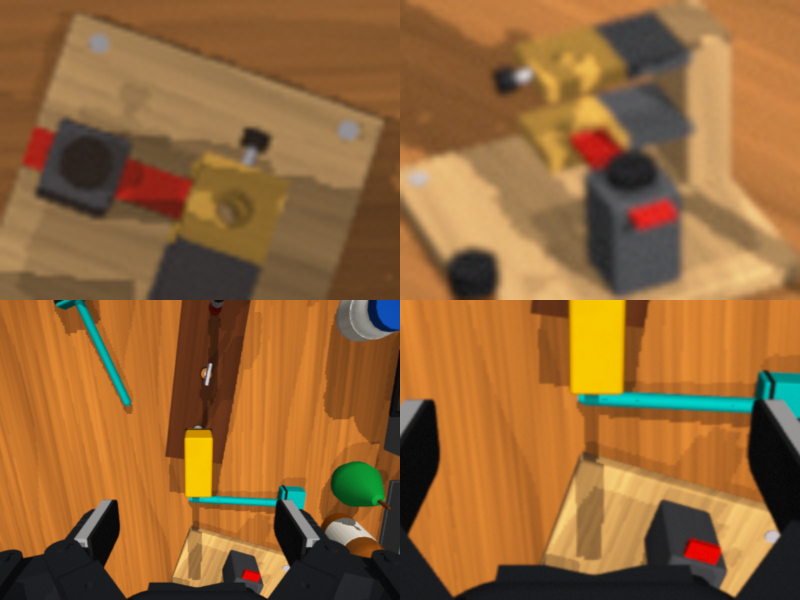

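The crops show the plunger down and the tongue clear of the bore. The turquoise rods look slanted in the wrist view, so I check them.

Run:
```python
from h import *
t=load('t2')['image'];a=load('s2')['image']
cv2.imwrite('pics/c3.png',np.hstack([cv2.resize(t[180:380,140:440],(400,267)),cv2.resize(a[150:350,260:560],(400,267))]))
w=load('w2'); T=w['camera_from_world']; print(proj(w,[[.533,.133,.191],[.533,.133,.055],[.475,.027,.19],[.475,.027,0],[.43,.13,.19],[.43,.13,0]]))
```

```text
[[312.89544026 273.89149626]
 [313.59435454 210.82348022]
 [219.27178701 453.3195384 ]
 [260.32104761 305.77018166]
 [104.43247329 288.15476304]
 [201.81068778 205.78015203]]
```

View pics/c3.png

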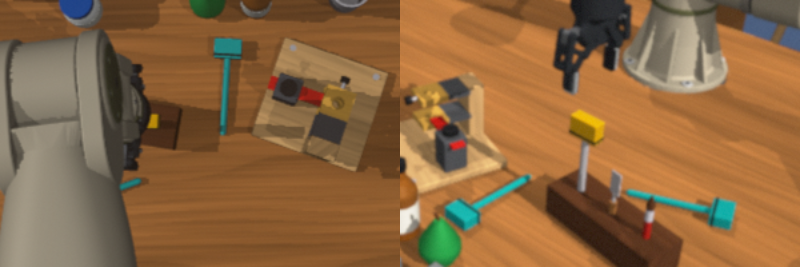

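The second traverse knocked both turquoise look-alikes over: one lies at crop (225,85), the other left of the rack. The bystanders, brush and knife are unmoved. I refine the mast position before descending.

Run:
```python
from h import *
w=load('w2');h=cv2.cvtColor(w['image'],cv2.COLOR_BGR2HSV)
m=cv2.inRange(h,(20,150,190),(35,255,255));m[:,:250]=0;m[:,380:]=0;m[380:]=0
n,l,st,ce=cv2.connectedComponentsWithStats(m);i=1+np.argmax(st[1:,4]);print(st[i],ce[i])
c=max(cv2.findContours((l==i).astype('uint8'),0,1)[0],key=cv2.contourArea)
q=cv2.boxPoints(cv2.minAreaRect(c));Q=np.array([atz(w,p,.191) for p in q]);print(np.round(q,1),np.round(Q,4),Q.mean(0))
a=load('s0');t=load('t0')
print(tri((t,(298,298)),(a,(376,217))),tri((t,(246,320)),(a,(430,229))))
for n in 't0','t2':
  g=cv2.cvtColor(load(n)['image'],cv2.COLOR_BGR2HSV)
```

```text
[ 296  209   44  106 4522] [317.16275984 261.77686864]
[[296. 209.]
 [339. 209.]
 [339. 314.]
 [296. 314.]] [[0.5268 0.1655 0.191 ]
 [0.5466 0.1645 0.191 ]
 [0.545  0.1109 0.191 ]
 [0.5235 0.1119 0.191 ]] [0.53547561 0.13822371 0.191     ]
(array([0.47394597, 0.02914286, 0.16841279]), [0.0010475432362221221, 0.001047543236222011]) (array([0.4302819 , 0.14031357, 0.16447385]), [6.3769659353907175e-06, 6.376965935363772e-06])
```

Request:
apply_moves(moves=[0.09, 0.08, -1, 0, 0, 0, 0.09, 0.08, -2, 0, 0, 0, 0.09, 0.08, -2.8, 0, 0, 0, 0.09, 0.08, -3.3, 0, 0, 0, 0.09, 0.08, -3.5, 0, 0, 0, 0.09, 0.08, -3.5, 0, 0, 0, 0.09, 0.08, -3.5, 0, 0, 0])

```text
clock: 4.93
tcp_pos: [0.536, 0.1354, 0.1632]
orientation: [0.0, 0.725, 0.689, 0.0]
wrist_force: [0.1, -0.3, 0.6]
finger_gap: 0.0853
grip_force: 0.0
```

Request:
apply_moves(moves=[0, 0, 0, 0, 0, 0, 0, 0, 0, 0, 0, 0, 0, 0, 0, 0, 0, 0, 0, 0, 0, 0, 0, 0, 0, 0, 0, 0, 0, 0, 0, 0, 0, 0, 0, 0, 0, 0, 0, 0, 0, 0, 0, 0, 0, 0, 0, 0, 0, 0, 0, 0, 0, 0, 0, 0, 0, 0, 0, 0, 0, 0, 0, 0, 0, 0], claw=0, newtons=50)

```text
clock: 5.85
tcp_pos: [0.5356, 0.1361, 0.1632]
orientation: [0.0, 0.724, 0.69, 0.0]
wrist_force: [-1.5, -0.1, 6.5]
finger_gap: 0.0214
grip_force: 51.0
```

Request:
apply_moves(moves=[0, 0, 0.3, 0, 0, 0, 0, 0, 0.7, 0, 0, 0, 0, 0, 1.2, 0, 0, 0, 0, 0, 1.8, 0, 0, 0, 0, 0, 2.6, 0, 0, 0, 0, 0, 3.5, 0, 0, 0, 0, 0, 4.5, 0, 0, 0, 0, 0, 5.2, 0, 0, 0, 0, 0, 5.4, 0, 0, 0, 0, 0, 5.4, 0, 0, 0, 0, 0, 5.4, 0, 0, 0])

```text
clock: 6.77
tcp_pos: [0.5355, 0.136, 0.2972]
orientation: [-0.0, 0.724, 0.69, -0.0]
wrist_force: [0.2, -0.3, -1.8]
finger_gap: 0.0214
grip_force: 50.2
```

Run:
```python
from h import *
w=snap('wrist','w3');t=snap('top','t3');a=snap('scene','s3');s=status.get_state();print(s['clock'],s['tcp_pos'],s['orientation'],s['wrist_force'],s['ft_torque'],s['grip_force'],s['finger_gap'],s['joint_pos'])
p=s['tcp_pos'];print(proj(a,[p-[0,0,.147],p]),proj(w,[p-[0,0,.147],p]))
cv2.imwrite('pics/c4.png',np.hstack([cv2.resize(w['image'],(400,300)),cv2.resize(a['image'][110:335,260:560],(400,300),interpolation=cv2.INTER_CUBIC)]))
```

```text
6.9167 [0.53483434 0.13594261 0.29621083] [-0.00081666  0.72423146  0.68955554 -0.00112863] [-0.39603216  0.23685354 -1.71761889] [ 0.00436475  0.00153061 -0.02983235] 50.22802770137787 0.021684095503284574 [ 1.03470350e-01  2.61394121e-01  1.13914599e-01  1.42610168e+00
 -8.64345729e-05  1.72331092e+00]
[[399.18907474 255.01252697]
 [405.13765841 192.44112932]] [[313.47116196 225.44782926]
 [311.98485071 332.29310851]]
```

View pics/c4.png

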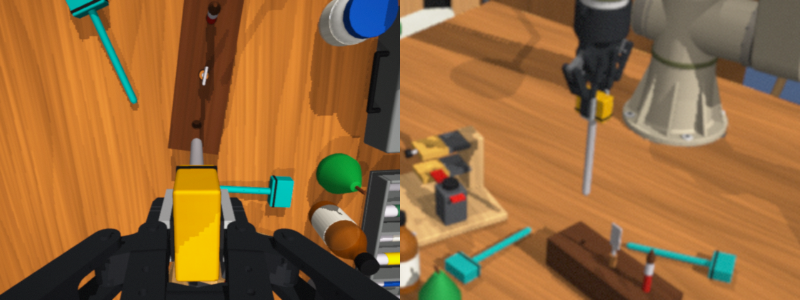

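The mast hangs upright with its tip at scene px (400,255), within 1–2 px of the prediction. Next I move it over the bushing.

Request:
apply_moves(moves=[0.05, -0.4, 0, 0, 0, 0, 0.1, -1.2, 0, 0, 0, 0, 0.2, -2.2, 0, 0, 0, 0, 0.3, -3.3, 0, 0, 0, 0, 0.4, -4.4, 0, 0, 0, 0, 0.5, -5.5, 0, 0, 0, 0, 0.6, -6.6, 0, 0, 0, 0, 0.7, -7.7, 0, 0, 0, 0, 0.8, -8.8, 0, 0, 0, 0, 0.9, -9.9, 0, 0, 0, 0, 0.95, -11, 0, 0, 0, 0, 1, -11.9, 0, 0, 0, 0, 1, -12.4, 0, 0, 0, 0, 1, -12.56, 0, 0, 0, 0, 1, -12.56, 0, 0, 0, 0, 1, -12.56, 0, 0, 0, 0, 1, -12.56, 0, 0, 0, 0])

```text
clock: 8.33
tcp_pos: [0.5605, -0.1767, 0.2979]
orientation: [-0.0, 0.724, 0.69, 0.0]
wrist_force: [-0.8, -0.0, -2.3]
finger_gap: 0.0213
grip_force: 50.2
```

Run:
```python
from h import *
w=snap('wrist','w4');a=snap('scene','s4');s=status.get_state();print(s['clock'],s['tcp_pos'],s['orientation'],s['wrist_force'],s['grip_force'])
p=s['tcp_pos'];tip=p-[0,0,.147];print(tip,proj(a,[tip,[.56,-.1775,.117]]),proj(w,[tip,[.56,-.1775,.117]]))
f=lambda im,x,y,W,H:cv2.resize(im[y:y+H,x:x+W],(400,500),interpolation=cv2.INTER_CUBIC)
cv2.imwrite('pics/c5.png',np.hstack([f(w['image'],240,130,160,200),f(a['image'],240,150,80,100)]))
```

```text
8.4333 [ 0.56061734 -0.17666948  0.29807838] [8.33837355e-05 7.23607143e-01 6.90212051e-01 1.43198544e-04] [-0.05195386  0.18300479 -0.66965878] 50.22661864757538
[ 0.56061734 -0.17666948  0.15107838] [[282.75978834 206.48531348]
 [283.2117851  218.71084183]] [[314.55969607 225.83184761]
 [313.83524784 215.32712607]]
```

View pics/c5.png

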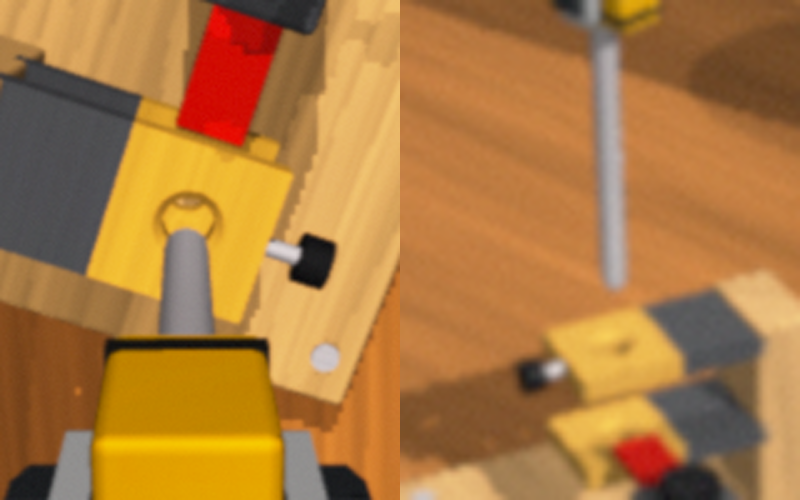

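The bore mouth is at wrist px (316,219), which puts the axis near (0.561,-0.1785). I shift −1.5 mm in y and start lowering slowly.

Request:
apply_moves(moves=[0.02, -0.06, -0.2, 0, 0, 0, 0.02, -0.06, -0.5, 0, 0, 0, 0.02, -0.06, -0.8, 0, 0, 0, 0.02, -0.06, -1.1, 0, 0, 0, 0.02, -0.06, -1.3, 0, 0, 0, 0.02, -0.06, -1.45, 0, 0, 0, 0.02, -0.06, -1.6, 0, 0, 0, 0.02, -0.06, -1.75, 0, 0, 0, 0.02, -0.06, -1.85, 0, 0, 0, 0.02, -0.06, -1.85, 0, 0, 0, 0.02, -0.06, -1.85, 0, 0, 0])

```text
clock: 9.35
tcp_pos: [0.561, -0.1795, 0.2516]
orientation: [0.0, 0.724, 0.69, 0.0]
wrist_force: [0.3, -0.1, -1.2]
finger_gap: 0.0214
grip_force: 50.2
```

Run:
```python
from h import *
w=snap('wrist','w5');a=snap('scene','s5');s=status.get_state();print(s['clock'],s['tcp_pos'],s['wrist_force'],s['ft_torque'],s['grip_force'])
f=lambda im,x,y,W,H:cv2.resize(im[y:y+H,x:x+W],(400,500),interpolation=cv2.INTER_CUBIC)
cv2.imwrite('pics/c6.png',np.hstack([f(w['image'],240,130,160,200),f(a['image'],240,150,80,100)]))
```

```text
9.45 [ 0.56120747 -0.17953402  0.25188431] [ 0.26853493  0.6942316  -1.74793512] [ 0.00619778 -0.01953308 -0.00627742] 50.22720515727997
```

View pics/c6.png

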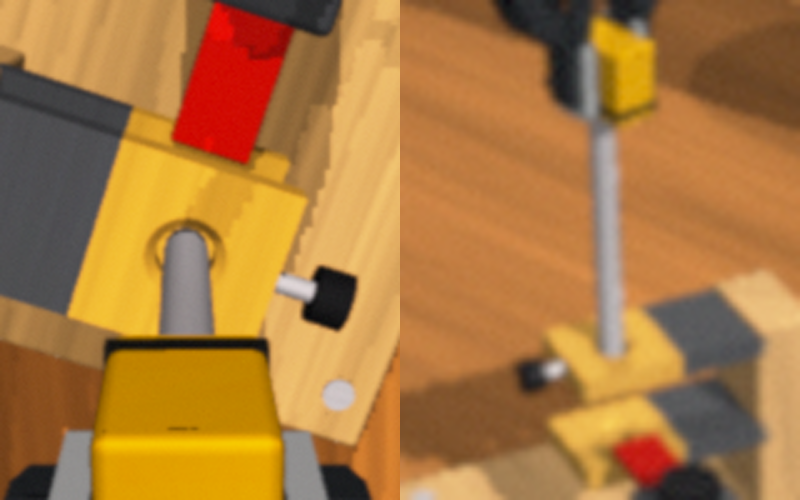

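The tip is in the mouth with no side force. I continue down.

Request:
apply_moves(moves=[0, 0.03, -0.2, 0, 0, 0, 0, 0.03, -0.4, 0, 0, 0, 0, 0.03, -0.6, 0, 0, 0, 0, 0.03, -0.8, 0, 0, 0, 0, 0.03, -1.0, 0, 0, 0, 0, 0.03, -1.2, 0, 0, 0, 0, 0.03, -1.3, 0, 0, 0, 0, 0.03, -1.3, 0, 0, 0])

```text
clock: 10.12
tcp_pos: [0.5606, -0.1785, 0.2181]
orientation: [-0.001, 0.724, 0.69, -0.0]
wrist_force: [-0.7, 0.7, -1.8]
finger_gap: 0.0215
grip_force: 50.2
```

Request:
apply_moves(moves=[0, 0, -0.15, 0, 0, 0, 0, 0, -0.3, 0, 0, 0, 0, 0, -0.45, 0, 0, 0, 0, 0, -0.6, 0, 0, 0, 0, 0, -0.75, 0, 0, 0, 0, 0, -0.75, 0, 0, 0])

```text
clock: 10.62
tcp_pos: [0.5606, -0.1785, 0.1992]
orientation: [-0.001, 0.724, 0.69, -0.0]
wrist_force: [-0.2, 0.6, -0.4]
finger_gap: 0.0214
grip_force: 50.2
```

Request:
apply_moves(moves=[0, 0, -0.15, 0, 0, 0, 0, 0, -0.3, 0, 0, 0, 0, 0, -0.45, 0, 0, 0, 0, 0, -0.6, 0, 0, 0, 0, 0, -0.7, 0, 0, 0, 0, 0, -0.7, 0, 0, 0, 0, 0, -0.7, 0, 0, 0, 0, 0, -0.7, 0, 0, 0, 0, 0, -0.7, 0, 0, 0, 0, 0, -0.7, 0, 0, 0])

```text
clock: 11.45
tcp_pos: [0.5612, -0.1788, 0.1831]
orientation: [0.0, 0.724, 0.69, 0.0]
wrist_force: [0.2, 1.0, -0.8]
finger_gap: 0.0217
grip_force: 50.2
```

Run:
```python
from h import *
w=snap('wrist','w6');a=snap('scene','s6');t=snap('top','t6');s=status.get_state();print(s['clock'],s['tcp_pos'],s['wrist_force'],s['ft_torque'],s['grip_force'])
f=lambda im,x,y,W,H:cv2.resize(im[y:y+H,x:x+W],(400,500),interpolation=cv2.INTER_CUBIC)
cv2.imwrite('pics/c7.png',np.hstack([f(w['image'],200,0,280,350),f(a['image'],220,150,120,150)]))
```

```text
11.6 [ 0.56111887 -0.17873673  0.18298104] [ 0.48315922 -0.74446418 -0.6929918 ] [-0.03929163 -0.03652387  0.03079002] 50.22736072540283
```

View pics/c7.png

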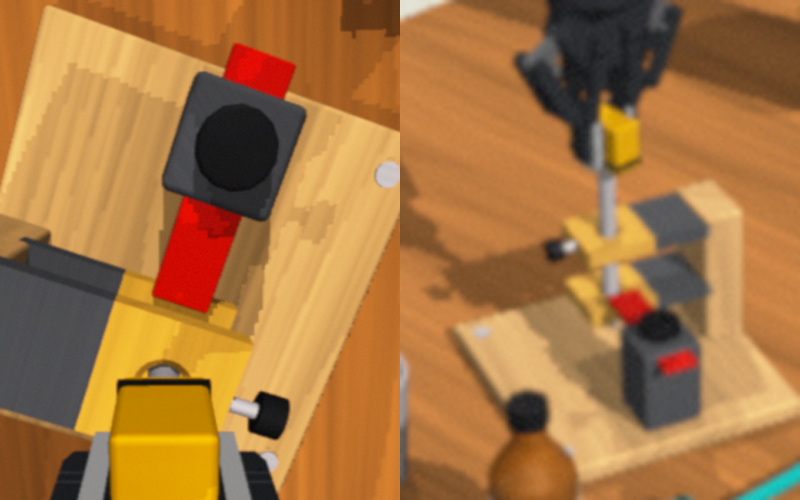

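The rod passes through both bushings, the plunger is down and the tip is about 19 mm below the lower bushing. I hand it in.

```bash
python3 -c "
from h import *
print(job.hand_in())"
```

```text
the job is handed in; nothing more can be done
None
```

The plunger is down and the mast hangs still in the grip through both bushings, with about 19 mm of rod showing by my estimate; the job is handed in, result not reported, but I knocked over both turquoise look-alikes on the way to the rack and left them lying on the table.

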